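# Socket the upper tube frame onto the shaker and lock it

## Robot

A 6-joint arm with a two-finger parallel gripper is mounted at the origin on the work surface. World frame = base frame: x ahead of the robot, y to its left, z up, the work surface at z = 0. Lengths are in mm, angles in rad, forces in N, time in s.
With the tool pointing down it reaches from about 300 to 775 mm from the base axis. Payload 14.6 kg.
Tool frame: the origin (TCP) lies at the very end of the fingers, on their centre line; the grasp point (between the pads) lies 19 mm behind it; z points along the fingers, y is the line along which they close (so a half turn about z gives the same grasp; the last joint's range is limited). The gripper opens to 94 mm and grips with 3 to 60 N. Pads are 16 mm wide; open, the fingers measure 119 mm over their backs; the gripper's body (75 mm by 177 mm) begins 78 mm behind the grasp point.
Start: joints at [-1.344, 0.3, 1.521, -0, 1.321, -0.067], TCP at [159.268, -526.425, 205.446] pointing down, gripper open.
Joint ranges: [-3.03, 3.03], [-0.79, 2.21], [0.23, 2.52], [-1.04, 4.18], [0, 3.07], [-2.55, 2.55]. Speed limits (rad/s): [2.22, 2.22, 2.57, 3.14, 3.14, 3.14].

## Interface

Orientations are given as [roll, pitch, yaw] about the fixed x, y, z axes, in that order (R = Rz(yaw) Ry(pitch) Rx(roll)).
In Python, from cell import manip gives the robot as it stands.
- The arm moves only by the tool servo_tool, never from a script. Its argument "motion" is a list that holds one entry, the list of rows, each a list of 7 numbers: the shift along the world's x, y, z as a fraction of full scale, then the turn, a rotation vector about the world's x, y, z as a fraction of full scale, then the closure, from 0 (fully open) to 1 (shut). In form: [[[x, y, z, rx, ry, rz, gripper], ...]]. A call has 1 to 10 rows; each row is the pose to reach, as a shift and turn from the pose commanded when the call began, turning the shorter way round; what a row does not reach only later rows make up. Full scale, the value 1, is 0.5 m for a shift and pi rad for a turn. A row lasts 1/10 s, in which the tool goes at most 50 mm and 8.59 degrees, less where a joint would pass 70% of its speed; a pose out of reach is approached as far as the arm can. A call with a number of a shift or a turn outside -1 to 1 is refused whole. A call with a gripper value outside its range is refused whole. The fingers move at their own pace and stop on an object; "newtons" is the grip in N (left out, the last holds). Time passes only in rows, so rows that repeat a pose let the fingers close. It gives the time, the measured TCP pose, the force, the opening and the grip force at its end, in the units of the state.
- manip.read_state(): the state, without advancing time (a new reading comes with each control period).
- manip.camera(name): name is "scene" or "top"; returns a dict with "frame" (384x512x3 uint8, red, green, blue), "range_z" (384x512 float32, mm along the optical axis (not along the pixel's ray), 0 where there is no reading), "vfov" (degrees; the focal length in pixels is half the picture's height over the tangent of half this angle, whatever the lens; pixels are square), "cx", "cy" (the principal point, pixels), "k1" (the pictures are not rectified: a ray, as slopes to the right and down, at radius r is drawn at 1 + k1 r^2 times it, then the intrinsics apply), "cam_to_world" (4x4, takes a point from camera to world coordinates). Camera axes: x right, y down, z forward; pixel columns grow to the right and rows downward; lengths in mm; the calibration is good to about 2 mm. A picture is of the moment at which its call begins.
- manip.sign_off(): hands the job in; it is judged then, once.
The state is a dict: "clock": time; "joints": joint angles; "qd": joint speeds; "effort": joint torques, N m; "eef_pos": TCP position; "eef_rot": TCP orientation; "wrist_force": force on the tool from outside, world axes, zero at the start; "moment": the same for the moment, N m; "finger_gap": finger opening in mm; "finger_force": force on a finger pad.
Only numpy, scipy, OpenCV 4.12 (cv2) and the standard library are available. Lean on these libraries where they do the work, as an engineer would, in place of code of your own. Each camera call takes 0.05 s, during which the arm holds its last target. There are 200 camera calls.

## Task

Pick up the loaded upper tube frame and set it gently onto the lower frame on the shaker, all four corner posts fully home in their sockets. Then turn its knob clockwise until it clicks past its detent into the locked position and let go. Keep the frame upright and leave the other things on the bench where they are.

Things in the scene. Friction and masses are not known exactly. Their poses are not given: they have to be found in the camera images.
- tier_grip (a point): Centre of the black grip bar of the lock knob on top of the upper frame, on the frame's centre axis, z up. The bar is 64 x 24 mm and 30 mm high and is what the frame is lifted by. The axes are the frame's and do not turn with the knob: x along the bar while unlocked. This point is 101 mm above the underside of the frame's bottom plate, 123 mm above the tips of its posts. Tube caps reach to 29 mm below it.
- tier: The upper frame: loose blue tube frame with short capped blood tubes, 124 mm (x) by 184 mm (y), 0.35 to 0.7 kg, standing upright on the bench on its four corner posts at the start. Origin on its centre axis, level with the post tips; same axes as tier_grip. A half turn of the whole frame makes no difference to the fit.
- post (a point): Centre of the tip of one of the upper frame's four corner posts, which stand at x = +-50 mm, y = +-80 mm from its centre axis (this one at +x, +y). Below the bottom plate each post ends in a square spigot 11.6 mm wide and 22 mm long, its last 6 mm tapered to 7 mm.
- foot (a point): Centre of the underside of the steel cross-foot, 30 x 8 x 6 mm, at the lower end of the knob's shaft on the upper frame's axis. It is parallel to the grip bar, turns with it (the axes given are the frame's), and lies 14.5 mm below the bottom plate (7.5 mm above the post tips).
- lock_knob (a joint): Angle of the upper frame's lock knob relative to the frame, rad, growing clockwise seen from above: 0 unlocked (the start), 1.2 locked, with end stops there. A sprung detent (hump about 0.11 N m) holds it at either end: short of 0.6 it springs back, beyond 0.6 it snaps on to 1.2 by itself. Unlocked, the detent holds it while the frame is carried by it.
- shaker: Low bench-top orbital shaker, ivory with a light blue band, fixed. Base 280 x 250 mm: from 180 mm in front of (-x, the sloping panel's side) to 100 mm behind its origin, which is on the bench under the platform's centre; z up. The platform carries a blue lower frame with a square socket at each corner. Nothing on it is higher than the socket mouths, 108 mm above the bench.
- seat (a point): Centre of the lower frame's four sockets, level with their mouths, 108 mm above the bench; axes as shaker. Sockets at x = +-50 mm, y = +-80 mm. When the upper frame is fully home its bottom plate lies on the four socket blocks, its long side along y, and tier_grip is 101 mm straight above this point.
- socket (a point): Centre of the mouth of one of the four sockets (the one at +x, +y from seat): a straight square hole 14 mm wide and 24 mm deep in a blue block 26 mm wide. Post spigots go in from above.
- slot (a point): Centre of a slot, 36 mm (shaker's x) by 14 mm (y), at the top of the steel latch plate in the middle of the lower frame, 2 mm below the socket mouths. The plate is 4 mm thick with free space under it: the knob's cross-foot goes down through the slot unlocked, and turned to locked it catches under the plate with 2.5 mm of play.
- cup: a capped 54 mm wide, 58 mm tall specimen cup with a red lid standing near the upper frame; a bystander, origin at the centre of its underside
- dish: a closed 92 mm petri dish, 15 mm tall, lying near the shaker; a bystander, origin at the centre of its underside
- reagent: a blue reagent bottle, 68 mm wide and 170 mm tall with a red cap, in the middle at the back; a bystander, origin at the centre of its underside
- rack: an ordinary blue tube rack, 70 x 160 mm and 95 mm tall with its tubes, without sockets or knob, at the right; a bystander, origin at the centre of its underside
- slidebox: a white slide box 85 x 100 x 36 mm at the front right; a bystander, origin at the centre of its underside
- pump: a light blue hand-rub bottle with a pump head, 60 mm wide and 179 mm tall, at the left; a bystander, origin at the centre of its underside
- microplate: a white 86 x 127 x 14 mm well plate at the left; a bystander, origin at the centre of its underside
There are look-alikes about, which are no part of the job. Of the things that look like the tier, take the one that is farthest from the robot's base at the start.

How it is judged:
By the outcome, as a careful person would: the job done as asked, in the order asked, and still so for the second after the job is handed in, with the robot touching nothing.
It also fails if it takes over 45 s, if anything falls off the work surface, if the arm or the gripper's body presses on something with over 40 N, if the wrist force passes 120 N, or if a joint passes its speed limit or range.

## Working session

There is one attempt and no reset: what is moved stays moved. The work goes in short steps, Python scripts to look and compute and a tool call to move; the robot and the scene stay as the last step left them, time stands still between calls to the robot, and variables do not carry over. Pictures are saved under pics/ and viewed, at most 10 in all, crops included, and the job is handed in when it is done.

Besides the shell and the picture viewer there is one more tool, called as name([rows], argument=value, ...), one row to a line, values as JSON. servo_tool: Moves the arm, as the interface text tells. Its arguments: {"type":"object","properties":{"motion":{"type":"array"},"newtons":{"type":"number"}},"required":["motion"]}

```bash
mkdir -p pics; cat > h.py <<'E'
import numpy as np, cv2
from cell import manip
def cam(n):
    c=manip.camera(n); c['f']=c['frame'].shape[0]/2/np.tan(np.radians(c['vfov'])/2); return c
def save(c,name,box=None,s=1):
    im=c['frame'][:,:,::-1]
    if box: im=im[box[1]:box[3],box[0]:box[2]]
    cv2.imwrite('pics/'+name,cv2.resize(im,None,fx=s,fy=s,interpolation=cv2.INTER_CUBIC))
def slopes(c,uv):
    d=(np.atleast_2d(uv).astype(float)-[c['cx'],c['cy']])/c['f']
    s=d.copy()
    for _ in range(30): s=d/(1+c['k1']*(s**2).sum(1,keepdims=True))
    return s
def plane(c,uv,z):
    T=np.array(c['cam_to_world']); s=slopes(c,uv); r=np.c_[s,np.ones(len(s))]@T[:3,:3].T; o=T[:3,3]
    return o+r*((z-o[2])/r[:,2])[:,None]
def cloud(c):
    h,w=c['range_z'].shape; v,u=np.mgrid[:h,:w]; s=slopes(c,np.c_[u.ravel(),v.ravel()])
    d=c['range_z'].reshape(-1,1); T=np.array(c['cam_to_world'])
    P=(np.c_[s,np.ones(len(s))]*d)@T[:3,:3].T+T[:3,3]; P[d[:,0]==0]=np.nan
    return P.reshape(h,w,3)
E
python3 - <<'E'
from h import *
for n in('top','scene'):
    c=cam(n); save(c,n+'0.png',s=1.5); print(n,c['vfov'],c['k1'],np.round(c['cam_to_world'],2).tolist())
print(manip.read_state())
E
```

```text
top 57.69001408029138 -0.016136484908320044 [[-0.01, -0.99, 0.12, 334.25], [-1.0, 0.0, -0.01, -3.08], [0.01, -0.12, -0.99, 1481.25], [0.0, 0.0, 0.0, 1.0]]
scene 44.16559761715287 -0.023095206163649462 [[-0.33, 0.73, -0.59, 1402.33], [0.94, 0.25, -0.22, 332.72], [-0.01, -0.63, -0.78, 1261.56], [0.0, 0.0, 0.0, 1.0]]
{'clock': 0.1, 'joints': array([-1.34363372e+00,  3.00410268e-01,  1.52152638e+00, -3.63639270e-05,
        1.32071434e+00, -6.66038523e-02]), 'qd': array([ 1.42647969e-03,  5.16525187e-05, -2.81215595e-03,  7.90200512e-04,
        5.47938630e-05,  6.89614662e-04]), 'effort': array([ 8.96383808e-04, -5.32643294e+01, -3.53282940e+01,  7.09441770e-02,
        2.34464795e-02, -5.69224403e-05]), 'eef_pos': array([ 159.18866972, -526.2043072 ,  204.94284371]), 'eef_rot': array([-3.14053432e+00, -3.52918249e-05,  2.93775458e-01]), 'wrist_force': array([ 0.57962479,  0.37467581, -0.67145853]), 'moment': array([-0.01003377,  0.02358565,  0.0703579 ]), 'finger_force': 0.0, 'finger_gap': 93.92376844344537}
```

View pics/top0.png

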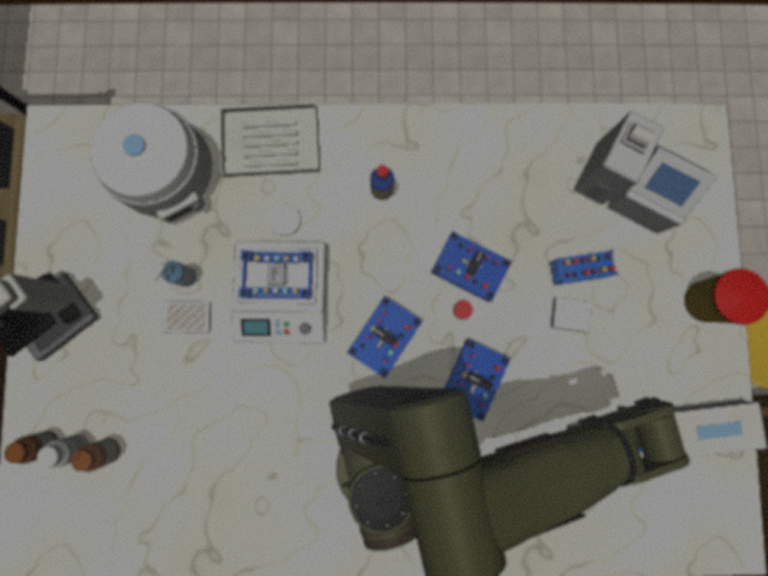

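View pics/scene0.png

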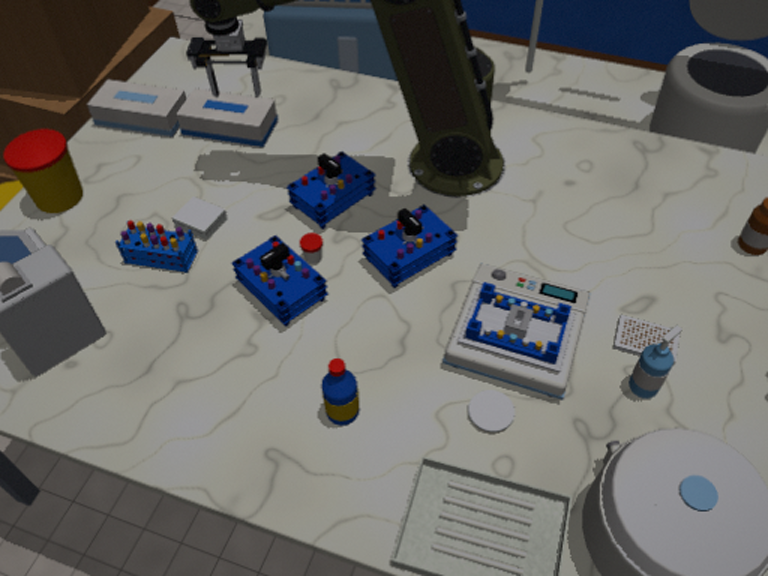

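Top view (1.5x pixels): there are three tier look-alikes with knobs, at (472,266), (385,336) and (477,378). The base is near (385,500), so (472,266) is the farthest and fits the description. The shaker's lower frame is at (277,274). Next I'll measure both and confirm with a crop.

```bash
python3 - <<'E'
from h import *
ct=cam('top'); cs=cam('scene')
for q in [(314.7,177),(256.7,224),(318,252)]:
    p=plane(ct,[q],130)[0]; print('cand',q,p.round(0),np.hypot(*p[:2]).round(0))
def rect(P):
    r=cv2.minAreaRect(P[:,:2].astype(np.float32)); return np.round(r[0],1),np.round(r[1],1),round(r[2],1)
for n,c in(('top',ct),('scene',cs)):
    P=cloud(c); hsv=cv2.cvtColor(c['frame'],cv2.COLOR_RGB2HSV)
    g=plane(ct,[(314.7,177)],130)[0]; s=plane(ct,[(184.7,183)],108)[0]
    near=lambda p,r:np.hypot(P[...,0]-p[0],P[...,1]-p[1])<r
    blue=(hsv[...,0]>100)&(hsv[...,0]<130)&(hsv[...,1]>130)&(hsv[...,2]>50)
    m=near(g,125)&(P[...,2]>30)
    z=P[...,2][m&blue]; print(n,'tier z hist',np.histogram(z,bins=np.arange(30,150,6))[0])
    k=m&(P[...,2]>127); Q=P[k]; print(' bar',len(Q),np.nanmedian(Q[:,2]),rect(Q))
    k2=near(s,135)&blue; z=P[...,2][k2]; print(' low z',np.histogram(z,bins=np.arange(50,125,5))[0])
    Q=P[k2&(P[...,2]>101)&(P[...,2]<116)]; print(' sockets',len(Q),rect(Q),Q.mean(0).round(1))
    Q=P[m&blue&(P[...,2]>20)]; print(' tier blue',len(Q),rect(Q))
    # outline via plane-cast of the mask
    for nm,msk,zz in(('tier',m&blue,75),('low',k2,108)):
        v,u=np.nonzero(cv2.morphologyEx(msk.astype(np.uint8),cv2.MORPH_OPEN,np.ones((2,2))))
        print('  cast',nm,rect(plane(c,np.c_[u,v],zz)))
    lo=near(s,150)&(P[...,2]>95); 
    np.savez(n+'.npz',P=P,frame=c['frame'])
a=cv2.resize(ct['frame'][145:215,275:355,::-1],(480,420),interpolation=cv2.INTER_CUBIC)
b=cv2.resize(ct['frame'][148:232,150:220,::-1],(320,384),interpolation=cv2.INTER_CUBIC)
o=np.zeros((420,800,3),np.uint8); o[:,:480]=a; o[:384,480:]=b
cv2.imwrite('pics/crop1.png',o)
a=cv2.resize(cs['frame'][150:225,150:225,::-1],(400,400),interpolation=cv2.INTER_CUBIC)
b=cv2.resize(cs['frame'][175:265,295:395,::-1],(400,360),interpolation=cv2.INTER_CUBIC)
o=np.zeros((400,800,3),np.uint8); o[:,:400]=a; o[:360,400:]=b
cv2.imwrite('pics/crop2.png',o)
E
```

```text
cand (314.7, 177) [ 535. -243.  130.] 588.0
cand (256.7, 224) [353. -14. 130.] 354.0
cand (318, 252) [ 245. -248.  130.] 349.0
top tier z hist [  0   0   5  16   2   2 202 535  75   1   0   0   0   0   0   0   0   1
   0]
 bar 105 137.28111835791083 (array([ 545.2, -251.3]), array([24.4, 62.8]), 61.6)
 low z [ 0  0  0  0  1  0 14 13  0  1  6 11  4  0]
 sockets 21 (array([518.4, 273.6]), array([172.4, 112.4]), 88.9) [526.4 259.8 107.1]
 tier blue 839 (array([ 542.4, -250.3]), array([173.5, 118. ]), 62.5)
  cast tier (array([ 536.8, -253.5]), array([173.2, 120.8]), 62.7)
  cast low (array([467.2, 258.3]), array([4.1, 3.9]), 1.0)
scene tier z hist [ 50   1  16 116  50   3 200 733 126   9  12   5   1   1   1   0   1   4
   2]
 bar 144 137.09210403144277 (array([ 547.8, -248.8]), array([25.7, 63. ]), 61.0)
 low z [  0   0   0   0  21  79 251 304  77  74  60 132  39   0]
 sockets 219 (array([521.8, 277.7]), array([183.9, 129.8]), 88.7) [525.6 278.5 107.3]
 tier blue 1331 (array([ 547.2, -249.5]), array([191.8, 124.4]), 62.2)
  cast tier (array([ 558.5, -238.7]), array([200.6, 132.5]), 62.6)
  cast low (array([535.7, 281.2]), array([182.9, 147.9]), 88.9)
```

View pics/crop1.png

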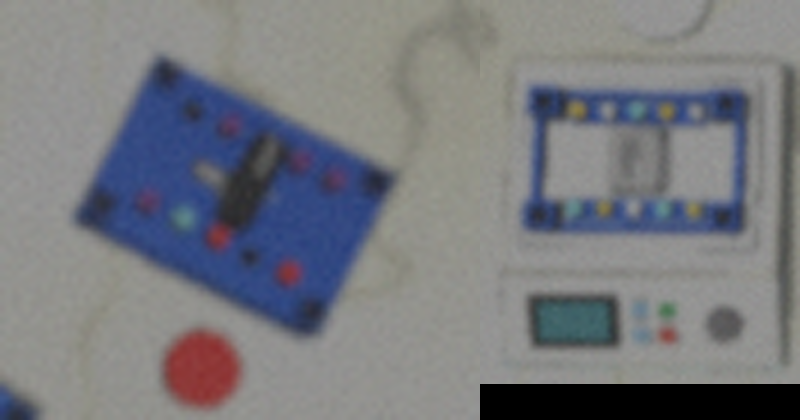

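View pics/crop2.png

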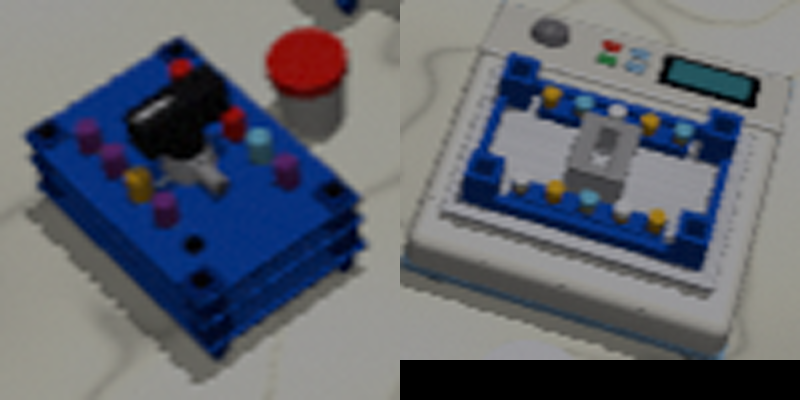

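The crop confirms it: the tier at (472,266) has its bar across the short side (unlocked) and the red-lidded cup beside it. The shaker frame shows four blue socket blocks and a steel latch plate. Moving above the tier, using the grasp yaw that leaves wrist range for the clockwise turn.

servo_tool([
  [[0.774,0.553,0.12,0,0,0.75,0],[0.774,0.553,0.12,0,0,0.75,0],[0.774,0.553,0.12,0,0,0.75,0],[0.774,0.553,0.12,0,0,0.75,0],[0.774,0.553,0.12,0,0,0.75,0],[0.774,0.553,0.12,0,0,0.75,0],[0.774,0.553,0.12,0,0,0.75,0],[0.774,0.553,0.12,0,0,0.75,0],[0.774,0.553,0.12,0,0,0.75,0],[0.774,0.553,0.12,0,0,0.75,0]],
], newtons=40)

```text
clock: 1.2
eef_pos: [548.5, -247.5, 265.6]
eef_rot: [3.141, -0.0, 1.802]
wrist_force: [-0.1, 0.0, 0.6]
finger_gap: 94.0
finger_force: 0.0
```

```bash
python3 - <<'E'
from h import *
for n in('top','scene'):
    d=np.load(n+'.npz'); P=d['P']; hsv=cv2.cvtColor(d['frame'],cv2.COLOR_RGB2HSV)
    blue=(hsv[...,0]>100)&(hsv[...,0]<130)&(hsv[...,1]>90)&(hsv[...,2]>30)
    near=np.hypot(P[...,0]-520,P[...,1]-277)<130
    for nm,k in(('blue>60',near&blue&(P[...,2]>80)),('z104-113',near&(P[...,2]>104)&(P[...,2]<113)),('bluetop',near&blue&(P[...,2]>103))):
        Q=P[k]; r=cv2.minAreaRect(Q[:,:2].astype(np.float32)); print(n,nm,len(Q),np.round(r[0],1),np.round(r[1],1),round(r[2],1))
    k=(np.hypot(P[...,0]-520,P[...,1]-277)<45)&(P[...,2]>101)&(P[...,2]<112)
    Q=P[k]; r=cv2.minAreaRect(Q[:,:2].astype(np.float32)); print(n,'plate',len(Q),np.round(r[0],1),np.round(r[1],1),round(r[2],1),np.median(Q[:,2]))
    # socket blocks individually
    for sx in(-50,50):
        for sy in(-80,80):
            k=(abs(P[...,0]-520-sx)<20)&(abs(P[...,1]-277-sy)<20)&blue&(P[...,2]>103); Q=P[k]
            if len(Q)>3: r=cv2.minAreaRect(Q[:,:2].astype(np.float32)); print('  blk',sx,sy,len(Q),np.round(r[0],1),np.round(r[1],1),Q.mean(0).round(1))
print(manip.read_state())
E
```

```text
top blue>60 358 [520.5 276.3] [184.3 122.6] 89.3
top z104-113 202 [521.6 277.6] [188.2 124.7] 88.5
top bluetop 82 [520.4 275.5] [182.9 120.7] 89.1
top plate 131 [520.  277.8] [43.4 84.7] 87.3 105.5575356312338
  blk -50 -80 22 [470.7 197. ] [24.4 20.2] [468.5 195.7 108.2]
  blk -50 80 23 [473.7 356. ] [23.6 24.4] [472.5 356.9 107.2]
  blk 50 -80 21 [567.  196.4] [21.8 20.9] [566.5 196.3 106.3]
  blk 50 80 16 [570.6 355.1] [24.5 18.2] [569.3 354.1 107.3]
scene blue>60 968 [522.5 278.3] [185.  134.6] 87.5
scene z104-113 353 [522.3 277.7] [183.1 129.3] 89.0
scene bluetop 208 [522.4 277.4] [183.8 129.7] 89.0
scene plate 199 [518.8 277.9] [69.1 50. ] 2.0 106.35028161739137
  blk -50 -80 45 [471.4 199.3] [27.9 23.3] [472.8 199.6 107.8]
  blk -50 80 49 [474.2 357.3] [25.2 30.9] [474.1 357.  107.4]
  blk 50 -80 55 [570.1 197.7] [29.6 25.8] [571.7 197.4 107.7]
  blk 50 80 57 [573.9 356.4] [24.  29.4] [575.6 357.1 107.9]
{'clock': 1.2, 'joints': array([-4.84833493e-01,  3.82034974e-01,  1.27350624e+00,  2.98512250e-04,
        1.48603726e+00, -7.16090563e-01]), 'qd': array([ 0.40741574,  0.30770388, -0.48340898, -0.00703531,  0.18209008,
       -1.07985206]), 'effort': array([ -0.63869923, -61.83234215, -34.69050407,   0.20492517,
        -0.20297877,   2.81760626]), 'eef_pos': array([ 548.46161259, -247.45460492,  265.55235895]), 'eef_rot': array([ 3.14138671e+00, -2.15076542e-04,  1.80202815e+00]), 'wrist_force': array([-0.0735379 ,  0.00505703,  0.58824589]), 'moment': array([ 0.018898  , -0.07035731, -0.00667211]), 'finger_force': 0.0, 'finger_gap': 93.99109263225613}
```

servo_tool([
  [[0,0,0,0,0,0.272,0],[0,0,0,0,0,0.272,0],[0,0,0,0,0,0.272,0],[0,0,0,0,0,0.272,0],[0,0,0,0,0,0.272,0],[0,0,0,0,0,0.272,0],[0,0,0,0,0,0.272,0],[0,0,0,0,0,0.272,0]],
])

```text
clock: 2.0
eef_pos: [546.2, -249.9, 265.3]
eef_rot: [-3.142, -0.0, 2.645]
wrist_force: [0.5, -0.4, -0.9]
finger_gap: 93.7
finger_force: 0.0
```

servo_tool([
  [[0,0,-0.08,0,0,0.002,0],[0,0,-0.16,0,0,0.002,0],[0,0,-0.22,0,0,0.002,0],[0,0,-0.26,0,0,0.002,0],[0,0,-0.28,0,0,0.002,0],[0,0,-0.295,0,0,0.002,0],[0,0,-0.305,0,0,0.002,0],[0,0,-0.314,0,0,0.002,0],[0,0,-0.314,0,0,0.002,0],[0,0,-0.314,0,0,0.002,0]],
])

```text
clock: 3.0
eef_pos: [546.5, -250.0, 109.0]
eef_rot: [3.142, 0.001, 2.654]
wrist_force: [1.2, 0.4, 0.3]
finger_gap: 93.9
finger_force: 0.0
```

servo_tool([
  [[0,0,0,0,0,0,0.5],[0,0,0,0,0,0,0.7],[0,0,0,0,0,0,0.8],[0,0,0,0,0,0,1],[0,0,0,0,0,0,1],[0,0,0,0,0,0,1],[0,0,0,0,0,0,1],[0,0,0,0,0,0,1]],
], newtons=40)

```text
clock: 3.8
eef_pos: [546.3, -249.9, 108.4]
eef_rot: [-3.142, -0.0, 2.655]
wrist_force: [-0.6, -0.1, 0.5]
finger_gap: 33.3
finger_force: 0.0
```

servo_tool([
  [[0,0,0,0,0,0,1],[0,0,0,0,0,0,1],[0,0,0,0,0,0,1],[0,0,0,0,0,0,1],[0,0,0,0,0,0,1]],
])

```text
clock: 4.3
eef_pos: [546.3, -250.0, 108.5]
eef_rot: [-3.142, 0.0, 2.655]
wrist_force: [-1.4, -1.0, 0.1]
finger_gap: 23.6
finger_force: 40.0
```

servo_tool([
  [[0,0,0.005,0,0,0,1],[0,0,0.015,0,0,0,1],[0,0,0.035,0,0,0,1],[0,0,0.07,0,0,0,1],[0,0,0.12,0,0,0,1],[0,0,0.19,0,0,0,1],[0,0,0.26,0,0,0,1],[0,0,0.32,0,0,0,1],[0,0,0.36,0,0,0,1],[0,0,0.38,0,0,0,1]],
], newtons=55)

```text
clock: 5.3
eef_pos: [546.5, -250.0, 301.2]
eef_rot: [3.142, 0.003, 2.655]
wrist_force: [0.5, 0.8, -4.1]
finger_gap: 23.9
finger_force: 55.0
```

servo_tool([
  [[-0.001,0.02,0,0,0,0.005,1],[-0.003,0.06,0,0,0,0.015,1],[-0.006,0.12,0,0,0,0.03,1],[-0.01,0.19,0,0,0,0.045,1],[-0.013,0.26,0,0,0,0.06,1],[-0.017,0.33,0,0,0,0.08,1],[-0.02,0.4,0,0,0,0.095,1],[-0.024,0.47,0,0,0,0.11,1],[-0.027,0.54,0,0,0,0.13,1],[-0.03,0.61,0,0,0,0.149,1]],
])

```text
clock: 6.3
eef_pos: [529.9, 57.8, 297.2]
eef_rot: [3.141, -0.002, 3.128]
wrist_force: [1.1, -0.3, -3.0]
finger_gap: 23.4
finger_force: 55.0
```

servo_tool([
  [[-0.003,0.07,0,0,0,0,1],[-0.006,0.14,0,0,0,0,1],[-0.009,0.21,0,0,0,0,1],[-0.012,0.28,0,0,0,0,1],[-0.015,0.34,0,0,0,0,1],[-0.017,0.39,0,0,0,0,1],[-0.019,0.42,0,0,0,0,1],[-0.02,0.436,0,0,0,0,1],[-0.02,0.443,0,0,0,0,1],[-0.02,0.444,0,0,0,0,1]],
])

```text
clock: 7.3
eef_pos: [521.2, 276.8, 298.3]
eef_rot: [-3.141, -0.0, 3.123]
wrist_force: [-0.4, -0.0, -3.9]
finger_gap: 23.7
finger_force: 55.0
```

servo_tool([
  [[0,0,-0.02,0,0,0,1],[0,0,-0.05,0,0,0,1],[0,0,-0.07,0,0,0,1],[0,0,-0.08,0,0,0,1],[0,0,-0.08,0,0,0,1],[0,0,-0.08,0,0,0,1]],
])

```text
clock: 7.9
eef_pos: [521.4, 277.0, 258.9]
eef_rot: [3.141, 0.001, 3.122]
wrist_force: [0.1, -0.0, -4.2]
finger_gap: 24.0
finger_force: 55.0
```

```bash
python3 - <<'E'
from h import *
s=manip.read_state(); print(s['joints'].round(3),s['eef_pos'].round(1),s['eef_rot'].round(4),s['wrist_force'].round(1),s['moment'].round(2))
ct=cam('top'); cs=cam('scene')
save(cs,'hover.png',(260,110,420,260),5)
for n,c in(('top',ct),('scene',cs)):
    P=cloud(c); hsv=cv2.cvtColor(c['frame'],cv2.COLOR_RGB2HSV)
    blue=(hsv[...,0]>100)&(hsv[...,0]<130)&(hsv[...,1]>110)&(hsv[...,2]>30)
    near=np.hypot(P[...,0]-521,P[...,1]-277)<130
    z=P[...,2][near&blue]; h,e=np.histogram(z,bins=np.arange(120,250,4)); print(n,dict(zip(e[:-1].tolist(),h.tolist())))
    zt=e[h.argmax()]+2
    Q=P[near&blue&(abs(P[...,2]-zt)<10)]
    r=cv2.minAreaRect(Q[:,:2].astype(np.float32)); print(len(Q),np.round(r[0],1),np.round(r[1],1),round(r[2],1))
    A=np.c_[Q[:,:2]-[521,277],np.ones(len(Q))]; print(' tilt mrad',(np.linalg.lstsq(A,Q[:,2],rcond=None)[0]*[1000,1000,1]).round(1))
E
```

```text
[ 0.426  0.358  1.321 -0.     1.462 -1.125] [521.4 277.  258.9] [3.1413e+00 6.0000e-04 3.1225e+00] [ 0.1 -0.  -4.2] [ 0.08 -0.13 -0.01]
top {120: 0, 124: 0, 128: 0, 132: 0, 136: 0, 140: 0, 144: 0, 148: 0, 152: 0, 156: 0, 160: 0, 164: 0, 168: 2, 172: 8, 176: 8, 180: 1, 184: 1, 188: 0, 192: 0, 196: 6, 200: 21, 204: 6, 208: 0, 212: 1, 216: 10, 220: 137, 224: 147, 228: 30, 232: 2, 236: 0, 240: 0, 244: 0}
326 [520.4 274.6] [181.  113.2] 87.3
 tilt mrad [-12.9  -2.3 224.1]
scene {120: 0, 124: 0, 128: 0, 132: 0, 136: 0, 140: 0, 144: 0, 148: 0, 152: 1, 156: 0, 160: 7, 164: 5, 168: 2, 172: 40, 176: 176, 180: 90, 184: 14, 188: 10, 192: 12, 196: 31, 200: 159, 204: 74, 208: 9, 212: 19, 216: 32, 220: 488, 224: 914, 228: 175, 232: 19, 236: 6, 240: 3, 244: 10}
1628 [522.7 277.1] [182.1 127.8] 89.2
 tilt mrad [ -3.4   1.6 225.3]
```

View pics/hover.png

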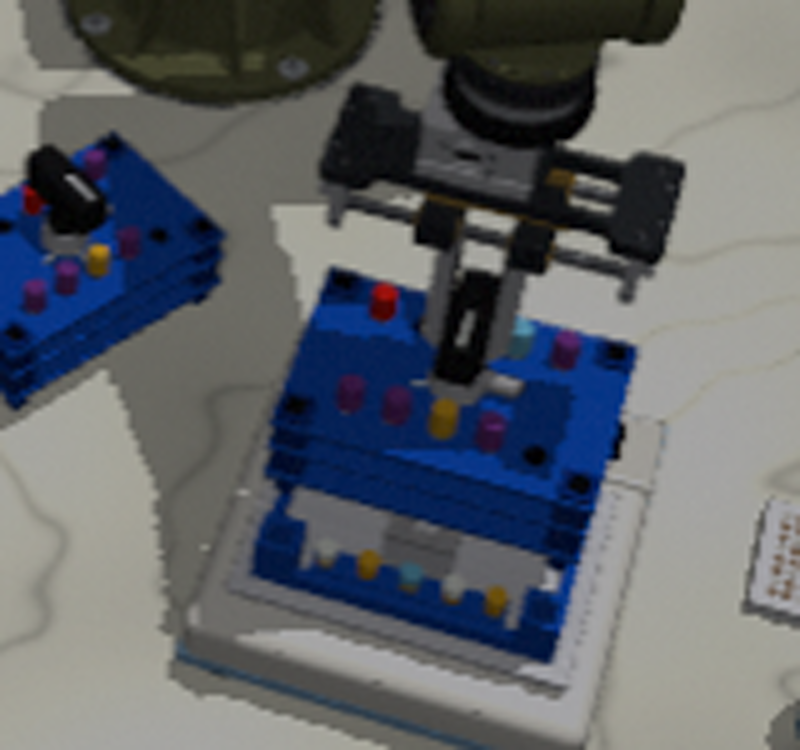

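The view shows the frame hanging level above the shaker frame (top plate corners near (340,280), (625,350), (285,400), (580,485)). In the scene camera its centre and yaw match the sockets to within about 0.5 mm. Lowering to just inside the mouths.

servo_tool([
  [[0,0,-0.03,0,0,0,1],[0,0,-0.055,0,0,0,1],[0,0,-0.07,0,0,0,1],[0,0,-0.078,0,0,0,1],[0,0,-0.082,0,0,0,1],[0,0,-0.086,0,0,0,1],[0,0,-0.09,0,0,0,1],[0,0,-0.094,0,0,0,1],[0,0,-0.094,0,0,0,1]],
])

```text
clock: 8.9
eef_pos: [521.2, 277.1, 211.2]
eef_rot: [-3.141, -0.0, 3.123]
wrist_force: [-1.2, -0.8, -3.6]
finger_gap: 23.5
finger_force: 55.0
```

servo_tool([
  [[0,0,-0.004,0,0,0,1],[0,0,-0.008,0,0,0,1],[0,0,-0.012,0,0,0,1],[0,0,-0.012,0,0,0,1]],
])

```text
clock: 9.3
eef_pos: [521.1, 277.0, 205.1]
eef_rot: [-3.141, -0.0, 3.123]
wrist_force: [-0.3, 0.3, -3.9]
finger_gap: 23.7
finger_force: 55.0
```

servo_tool([
  [[0,0,-0.004,0,0,0,1],[0,0,-0.008,0,0,0,1],[0,0,-0.012,0,0,0,1],[0,0,-0.012,0,0,0,1]],
])

```text
clock: 9.7
eef_pos: [521.2, 277.0, 199.1]
eef_rot: [-3.141, -0.0, 3.123]
wrist_force: [0.8, 0.2, -3.9]
finger_gap: 23.7
finger_force: 55.0
```

servo_tool([
  [[0,0,-0.003,0,0,0,1],[0,0,-0.006,0,0,0,1],[0,0,-0.007,0,0,0,1],[0,0,-0.007,0,0,0,1]],
])

```text
clock: 10.1
eef_pos: [521.2, 277.1, 195.8]
eef_rot: [-3.142, -0.0, 3.123]
wrist_force: [0.1, 0.2, -3.2]
finger_gap: 23.7
finger_force: 55.0
```

servo_tool([
  [[0,0,-0.001,0,0,0,1],[0,0,-0.002,0,0,0,1],[0,0,-0.002,0,0,0,1]],
])

```text
clock: 10.4
eef_pos: [521.2, 277.1, 194.9]
eef_rot: [-3.142, -0.0, 3.123]
wrist_force: [0.8, 0.4, -3.1]
finger_gap: 23.8
finger_force: 55.0
```

servo_tool([
  [[0,0,-0.001,0,0,0,1],[0,0,-0.002,0,0,0,1],[0,0,-0.002,0,0,0,1]],
])

```text
clock: 10.7
eef_pos: [521.4, 277.1, 194.5]
eef_rot: [3.141, 0.001, 3.123]
wrist_force: [-1.6, -1.0, 2.4]
finger_gap: 23.7
finger_force: 55.0
```

servo_tool([
  [[0,0,-0.001,0,0,0,1],[0,0,-0.001,0,0,0,1],[0,0,-0.001,0,0,0,1]],
])

```text
clock: 11.0
eef_pos: [521.4, 277.1, 194.4]
eef_rot: [3.141, 0.001, 3.123]
wrist_force: [-2.7, -1.9, 6.6]
finger_gap: 23.6
finger_force: 55.0
```

servo_tool([
  [[0,0,0,0,0,-0.03,1],[0,0,0,0,0,-0.06,1],[0,0,0,0,0,-0.09,1],[0,0,0,0,0,-0.12,1],[0,0,0,0,0,-0.14,1],[0,0,0,0,0,-0.14,1]],
], newtons=25)

```text
clock: 11.6
eef_pos: [521.4, 277.3, 194.4]
eef_rot: [3.14, 0.001, 2.681]
wrist_force: [-2.4, -0.3, 7.1]
finger_gap: 23.8
finger_force: 25.0
```

```bash
python3 -c "
from h import *
s=manip.read_state(); print(s['wrist_force'].round(1),s['moment'].round(3),s['eef_rot'],s['eef_pos'],s['finger_gap'])"
```

```text
[-2.4 -0.3  7.1] [-0.17   0.485  0.076] [3.14043135e+00 7.40652456e-04 2.68061876e+00] [521.44395196 277.27157089 194.41502456] 23.788619869330766
```

Resisting moment is low and forces are benign. Turning on to 1.2 rad.

servo_tool([
  [[0,0,0,0,0,-0.03,1],[0,0,0,0,0,-0.06,1],[0,0,0,0,0,-0.1,1],[0,0,0,0,0,-0.14,1],[0,0,0,0,0,-0.18,1],[0,0,0,0,0,-0.21,1],[0,0,0,0,0,-0.235,1],[0,0,0,0,0,-0.242,1],[0,0,0,0,0,-0.242,1]],
])

```text
clock: 12.5
eef_pos: [521.8, 277.6, 194.5]
eef_rot: [3.139, -0.001, 1.923]
wrist_force: [2.3, 3.5, 6.3]
finger_gap: 23.8
finger_force: 25.0
```

```bash
python3 -c "
from h import *
s=manip.read_state(); print(s['wrist_force'].round(1),s['moment'].round(3),s['eef_rot'],s['eef_pos'],s['finger_gap'])"
```

```text
[2.3 3.5 6.3] [ 0.4    0.005 -0.004] [ 3.13897603e+00 -6.57618667e-04  1.92286365e+00] [521.7977593  277.64380336 194.45699552] 23.84236173047169
```

servo_tool([
  [[0,0,0,0,0,0,0.5],[0,0,0,0,0,0,0.3],[0,0,0,0,0,0,0.3],[0,0,0,0,0,0,0.3],[0,0,0.01,0,0,0,0.3],[0,0,0.04,0,0,0,0.3],[0,0,0.1,0,0,0,0.3],[0,0,0.18,0,0,0,0.3],[0,0,0.25,0,0,0,0.3],[0,0,0.28,0,0,0,0.3]],
])

```text
clock: 13.5
eef_pos: [521.6, 277.2, 337.6]
eef_rot: [3.137, -0.0, 1.923]
wrist_force: [0.2, 0.0, -0.9]
finger_gap: 65.8
finger_force: 0.0
```

servo_tool([
  [[-0.05,-0.06,0,0,0,0,0.3],[-0.1,-0.14,0,0,0,0,0.3],[-0.15,-0.22,0,0,0,0,0.3],[-0.2,-0.3,0,0,0,0,0.3],[-0.22,-0.36,0,0,0,0,0.3],[-0.22,-0.36,0,0,0,0,0.3]],
])

```text
clock: 14.1
eef_pos: [410.3, 94.8, 334.6]
eef_rot: [3.14, 0.001, 1.92]
wrist_force: [-0.1, -0.8, -0.6]
finger_gap: 65.9
finger_force: 0.0
```

```bash
python3 - <<'E'
from h import *
ct=cam('top'); cs=cam('scene'); save(cs,'end.png',(280,140,400,260),5)
save(ct,'endt.png',s=1.4)
def rect(Q): r=cv2.minAreaRect(Q[:,:2].astype(np.float32)); return np.round(r[0],1),np.round(r[1],1),round(r[2],1)
for n,c in(('top',ct),('scene',cs)):
    P=cloud(c); near=np.hypot(P[...,0]-521,P[...,1]-277)<130; z=P[...,2]
    hsv=cv2.cvtColor(c['frame'],cv2.COLOR_RGB2HSV); blue=(hsv[...,0]>100)&(hsv[...,0]<130)&(hsv[...,1]>110)
    Q=P[near&(z>216)&(z<232)]; print(n,'bar',rect(Q),np.median(Q[:,2]))
    Q=P[near&blue&(z>150)&(z<178)]; A=np.c_[Q[:,:2]-[521,277],np.ones(len(Q))]; print('plate',rect(Q),(np.linalg.lstsq(A,Q[:,2],rcond=None)[0]*[1000,1000,1]).round(1))
E
```

```text
top bar (array([520.6, 276.8]), array([24.3, 64.6]), 20.7) 222.8100773440682
plate (array([518.5, 276. ]), array([179.7, 116.9]), 89.7) [ -0.5   2.4 160.1]
scene bar (array([524.1, 275.3]), array([27.7, 63.1]), 17.9) 223.67386718594832
plate (array([521.8, 277.6]), array([182.2, 128.4]), 88.0) [ -3.7   0.7 160.8]
```

View pics/end.png

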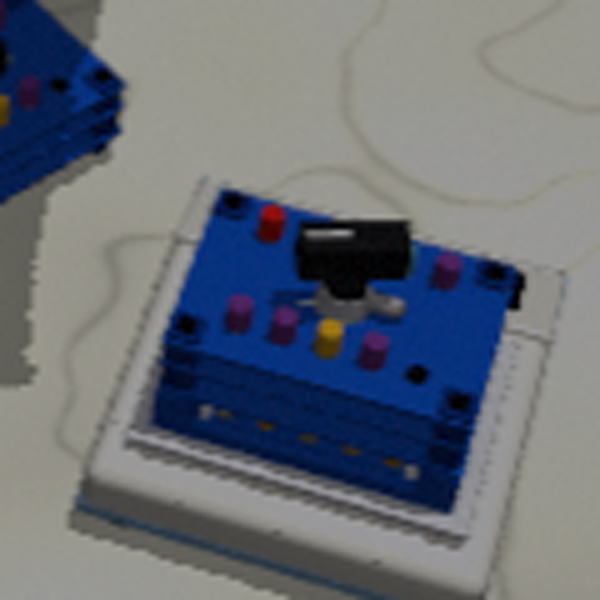

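View pics/endt.png

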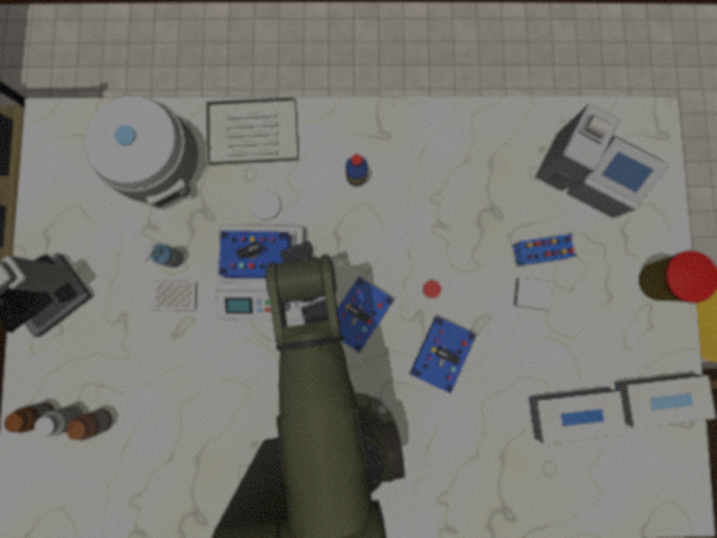

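The images show the frame level and fully down on the shaker: bar top at 223–224 mm, plate at 160 mm as expected. The bar is turned about 69° clockwise (locked), and the cup (431,288) and other items are undisturbed. Handing in.

```bash
python3 -c "
from cell import manip
print(manip.sign_off())"
```

```text
the job is handed in; nothing more can be done
None
```

The upper frame is fully seated on the shaker's lower frame with its knob turned clockwise to locked and released, the other items look undisturbed, and I handed the job in at about 14 s; no verdict came back.

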